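# Short spin on the bench centrifuge

## Task

The tubes on the bench centrifuge need a short spin. With the mode dial (the bar-grip dial on the right of its sloping deck) still off, set the round speed knob on the left to the fifth of the seven long ticks of its scale, counted clockwise from the low end where the outer band is thin. Then turn the mode dial clockwise past its two clicking positions to the third, the solid triangle, where it springs back by itself, and hold it there: keep hold for at least three seconds and finish your program while still holding it there. Do not disturb the vials, syringe and carton round the machine.

Things in the scene. Friction and masses are not known exactly. Their poses are not given: they have to be found in the camera images.
- centrifuge: white bench centrifuge, 350 deep x 260 wide x 170 mm high, fixed; round lid with clear window behind a control deck. Origin: on the table under the middle; x to its back, y to its left, z up. The deck slopes 0.314 rad (18 deg), lower towards the front (-x): its normal is (-0.309, 0, 0.951) in this frame, its uphill direction (0.951, 0, 0.309). Lid begins 78 mm behind the knobs' axes; it rises 72 mm above the deck's height there
- speed_knob (a joint): speed knob, rad, stays where left (friction 0.03 N m). Its white line points at the scale: 0 = first long tick (low end), growing clockwise seen facing the deck, 0.7 rad per long tick, short ticks half-way; fifth long tick = 2.80, seventh = 4.20 (stop). At value q the line points 2.1 - q rad from uphill, positive to the left (so 0.7 rad right of uphill at 2.80). Starts between 1.4 and 2.5
- speed_grip (a point): on the axis of the black round speed knob (left of the deck), 17 mm above the deck. Knob: 37 mm across, from 6 to 27 mm above the deck, on a skirt 47 mm across and 6 mm high. Axis = deck normal. The mode dial's axis is 120 mm to its right
- mode_dial (a joint): mode dial, rad, growing clockwise seen facing the deck: 0 = off (ring mark, stop; starts here), clicks at about 0.4 (one bar) and 0.8 (two bars) where it stays, 1.2 = third (solid triangle), end stop at 1.25. At q its white line points 0.6 - q rad from uphill, positive to the left. Needs up to 0.21 N m on the way; let go anywhere beyond 0.8, it springs back to the second click (0.05 to 0.1 N m at the third)
- mode_grip (a point): middle of the bar grip of the black mode dial (right of the deck), on its axis, 19 mm above the deck. Bar: 46 mm long (along its white line), 13 mm thick, from 8 to 30 mm above the deck, on a skirt 49 mm across and 8 mm high. Axis = deck normal
- vial_1_center (a point): centre of a loose upright injection vial, 23 mm across, 51 mm tall, in front of the centrifuge; leave alone
- vial_2_center (a point): centre of the other loose upright injection vial, same size, in front of the centrifuge; leave alone
- syringe_center (a point): centre of a loose 20 ml syringe, 118x30x20 mm, lying in front of the centrifuge; leave alone
- ampoule_box_center (a point): centre of a loose small carton, 64x91x36 mm, right of the centrifuge; leave alone

How it is judged:
By the outcome, as a careful person would: the job done as asked, in the order asked, and still so for the second after the job is handed in, while the arm keeps its last pose, push and grip.
It also fails if it takes over 61 s, if anything falls off the work surface, if the arm or the gripper's body presses on something with over 40 N, if the wrist force passes 120 N, or if a joint passes its speed limit or range.

## Robot

A 7-joint arm with a two-finger parallel gripper is mounted at the origin on a cart in front of the work surface, level with it; the furniture and walls round the work are solid. World frame = base frame: x ahead of the robot, y to its left, z up, the work surface at z = 0. Lengths are in m, angles in rad, forces in N, time in s.
With the tool pointing down it reaches from about 0.4 to 0.85 m from the base axis. Payload 4.5 kg.
Tool frame: the origin (TCP) lies at the very end of the fingers, on their centre line; the grasp point (between the pads) lies 19 mm behind it (tcp_to_grasp is the z of the grasp point in the tool frame, in m); z points along the fingers, y is the line along which they close (so a half turn about z gives the same grasp; the last joint's range is limited). The gripper opens to 88 mm and grips with 3 to 60 N. Pads are 18 mm wide; open, the fingers measure 123 mm over their backs; the gripper's body (75 mm by 187 mm) begins 45 mm behind the grasp point.
Start: joints at [-1.127, 0.689, -0.195, 1.565, 0.157, 0.902, -0.215], TCP at [0.249, 0.573, 0.239] pointing down, gripper open.
Joint ranges: [-3.01, 3.01], [-0.46, 2.08], [-1.47, 1.51], [0.13, 2.56], [-1, 4.14], [0.04, 2.09], [-2.66, 2.66]. Speed limits (rad/s): [2.57, 2.57, 3.14, 3.14, 3.14, 3.14, 3.14].

## Interface

Orientations are given as a unit quaternion [x, y, z, w].
In Python, from plant import * gives the robot as it stands. The module is installed in compiled form; this text tells all that it offers.
- The arm moves only by the shell command python3 -m jog 'ROWS' [OPENING] [FORCE]. ROWS is JSON, a list that holds one entry, the list of rows, each a list of 6 numbers: the shift along the tool's x, y, z in m, then the turn, a rotation vector about the tool's x, y, z in rad. In form: [[[dx, dy, dz, ax, ay, az], ...]]. A call has 1 to 12 rows; each row shifts and turns the commanded pose from where the row before left it, along the tool's axes as they then stand; what a row does not reach is not made up. A row lasts 1/8 s, in which the tool goes at most 62.5 mm and 10.7 degrees, less where a joint would pass 70% of its speed; a pose out of reach is approached as far as the arm can. A call with a gripper value outside its range is refused whole. OPENING is the finger opening in m, from 0 to 0.0881, set as the call begins (- or left out, the last holds). The fingers move at their own pace and stop on an object; FORCE is the grip in N (left out, the last holds). Time passes only in rows, so rows that do not move let the fingers close. It gives the time, the measured TCP pose, the force, the opening and the grip force at its end, in the units of the state.
- get_state(): the state, without advancing time (a new reading comes with each control period).
- snapshot(name): name is "scene" or "top" or "wrist"; returns a dict with "frame" (420x560x3 uint8, red, green, blue), "mtx" (3x3 intrinsics, pixels), "D" ([k1, k2, p1, p2, k3] as OpenCV has them; the pictures are not rectified), "xyz" and "orientation" of the camera in the world; the wrist camera has in their place "mount" (4x4, takes a point from camera to tool coordinates, whose origin is the TCP and whose axes are the flange's). Camera axes: x right, y down, z forward; pixel columns grow to the right and rows downward; lengths in m; the calibration is good to about 2 mm. A picture is of the moment at which its call begins: read the wrist's pose just before it. There is no depth.
- finish_job(): hands the job in; it is judged then, once.
The state is a dict: "clock": time; "q": joint angles; "qd": joint speeds; "joint_torque": joint torques, N m; "tool_pos": TCP position; "eef_rot": TCP orientation; "contact_force": force on the tool from outside, world axes, zero at the start; "moment": the same for the moment, N m; "opening": opening from 0.0 (shut) to 1.0 (fully open); "finger_force": force on a finger pad.
Only numpy, scipy, OpenCV 4.12 (cv2) and the standard library are available. Lean on these libraries where they do the work, as an engineer would, in place of code of your own. Each camera call takes 0.05 s, during which the arm holds its last target. There are 200 camera calls.

## Working session

There is one attempt and no reset: what is moved stays moved. The work goes in short steps, Python scripts to look and compute and a shell command to move; the robot and the scene stay as the last step left them, time stands still between calls to the robot, and variables do not carry over. Pictures are saved under pics/ and viewed, at most 10 in all, crops included, and the job is handed in when it is done.

```bash
mkdir -p pics
python3 - <<'E'
from plant import *
import cv2
s=get_state(); print({k:(v if not hasattr(v,'round') else v) for k,v in s.items()})
a=snapshot("scene"); b=snapshot("top")
for n,c in (("scene",a),("top",b)):
    cv2.imwrite(f"pics/{n}0.png",c["frame"][:,:,::-1]); print(n,c["mtx"],c["D"],c["xyz"],c["orientation"])
E
```

```text
{'clock': 0.0, 'q': array([-1.12718622,  0.68998011, -0.19452134,  1.566325  ,  0.15730738,
        0.90250534, -0.21509527]), 'qd': array([ 0.00040577, -0.00056611,  0.00060894, -0.00033993, -0.00082392,
        0.00022689, -0.0029421 ]), 'joint_torque': array([ 2.37574977e-04, -5.27554214e+01, -1.26736544e+00, -1.53431368e+01,
       -5.27330046e-02,  6.39314341e-03,  1.75452169e-04]), 'tool_pos': array([0.2488164 , 0.57265485, 0.23791771]), 'eef_rot': array([ 2.03426604e-01,  9.79089773e-01, -9.04572910e-04, -1.19421149e-04]), 'contact_force': array([-0.06314258,  0.25911363, -0.63337906]), 'moment': array([ 0.04337819, -0.02651241,  0.00154659]), 'finger_force': 0.0, 'opening': 1.0005782973748931}
scene [[445.6433051    0.         277.65403338]
 [  0.         445.6433051  203.62734033]
 [  0.           0.           1.        ]] [0.03384477 0.         0.         0.         0.        ] [ 0.2089548  -0.55605488  0.57470049] [ 0.85040711 -0.24020187  0.11821349 -0.45291984]
top [[385.50169868   0.         281.88879803]
 [  0.         385.50169868 210.14513008]
 [  0.           0.           1.        ]] [-0.07535416  0.          0.          0.          0.        ] [0.44973839 0.08006718 0.92083677] [-0.7009986   0.71030547 -0.05002452  0.03955557]
```

View pics/scene0.png

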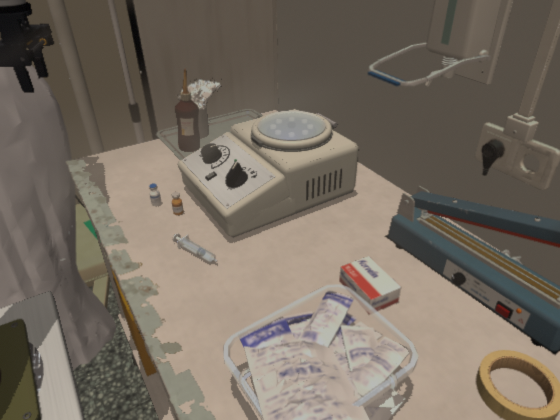

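View pics/top0.png

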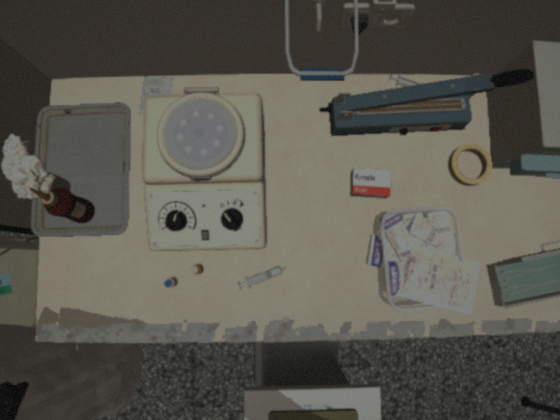

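The scene view shows the speed knob near (210,153) and the mode dial near (236,176). In the top view they are near (177,217) and (232,217). The vials, at top (170,282) and (197,268), and the syringe, at (262,277), stand in front. I'll take enlarged crops and triangulate from them.

```bash
cat > h.py <<'E'
import numpy as np, cv2
from scipy.spatial.transform import Rotation as R
def ray(c,uv,T=None):
    p=cv2.undistortPoints(np.array([[uv]],float),c["mtx"],np.array(c["D"]))[0,0]
    d=np.array([*p,1.0])
    if T is None: o,M=np.array(c["xyz"]),R.from_quat(c["orientation"]).as_matrix()
    else: o,M=T[:3,3],T[:3,:3]
    d=M@d; return o,d/np.linalg.norm(d)
def tri(rs):
    A=[np.eye(3)-np.outer(d,d) for o,d in rs]
    p=np.linalg.solve(sum(A),sum(a@o for a,(o,d) in zip(A,rs)))
    return p,[np.linalg.norm(a@(p-o)) for a,(o,d) in zip(A,rs)]
def plane(r,p0,n): o,d=r; return o+d*((p0-o)@n)/(d@n)
def toolT(s):
    T=np.eye(4);T[:3,:3]=R.from_quat(s["eef_rot"]).as_matrix();T[:3,3]=s["tool_pos"];return T
E
python3 - <<'E'
from plant import *
from h import *
a=snapshot("scene"); b=snapshot("top")
ca=a["frame"][120:220,165:295]; cb=b["frame"][180:260,135:275]
A=cv2.resize(ca,None,fx=6,fy=6,interpolation=cv2.INTER_CUBIC)[:,:780]
B=cv2.resize(cb,None,fx=5.5,fy=5.5,interpolation=cv2.INTER_CUBIC)
cv2.imwrite("pics/s1.png",A[:,:,::-1]);cv2.imwrite("pics/t1.png",B[:,:,::-1])
for n,c,(x0,x1,y0,y1) in (("s",a,(165,295,120,220)),("t",b,(135,275,180,260))):
    g=cv2.cvtColor(c["frame"],cv2.COLOR_RGB2GRAY)[y0:y1,x0:x1]
    m=(g<55).astype(np.uint8)
    k,l,st,ce=cv2.connectedComponentsWithStats(m)
    for i in range(1,k):
        if st[i,4]>25: print(n,st[i],ce[i]+[x0,y0])
E
```

```text
s [ 62  44  20  23 308] [235.8961039  176.82142857]
t [ 87  29  20  21 308] [232.24025974 219.0974026 ]
t [ 31  31  21  20 300] [175.66333333 220.55      ]
```

View pics/s1.png

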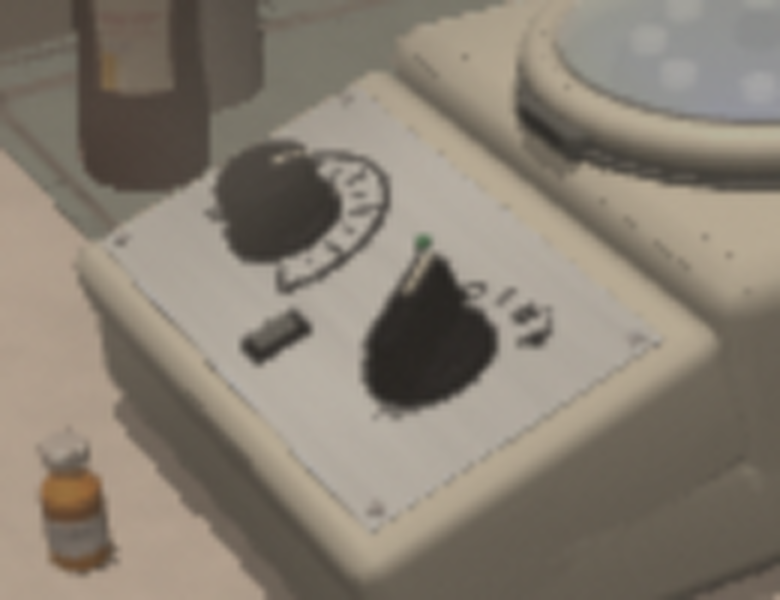

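View pics/t1.png

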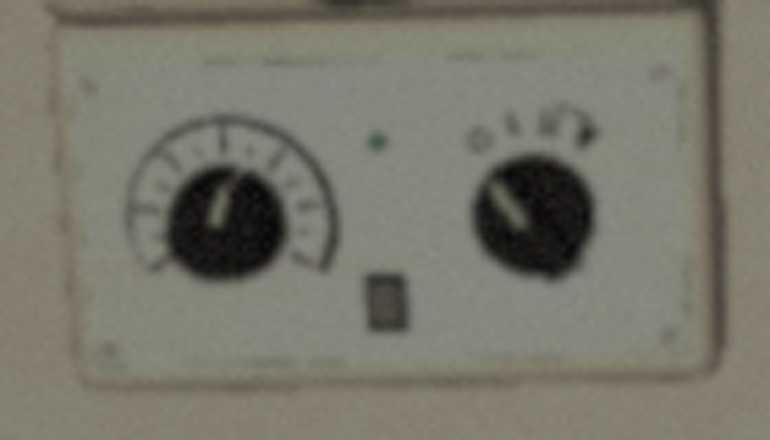

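The scene crop shows the deck screws at (348,100), (122,241), (375,508) and (637,338), and the LED at (423,242). The top crop shows the same points at (90,85), (108,350), (668,336) and (659,72), with the LED at (377,142). The speed line points slightly right of uphill, about q≈2.4, and the mode dial is at its ring mark (off).

Run:
```python
from plant import *
from h import *
a=snapshot("scene"); b=snapshot("top"); w=snapshot("wrist"); print(w["mtx"],w["D"],w["mount"])
S=[(348,100),(122,241),(375,508),(637,338),(423,242)]
T=[(90,85),(108,350),(668,336),(659,72),(377,142)]
P=[]
for s,t in zip(S,T):
    us=(np.array(s)+.5)/6-.5+[165,120]; ut=(np.array(t)+.5)/5.5-.5+[135,180]
    p,e=tri([ray(a,us),ray(b,ut)]);P.append(p);print(p.round(4),np.round(e,4))
P=np.array(P);c=P[:4].mean(0);n=np.linalg.svd(P[:4]-c)[2][2];n*=np.sign(n[2])
left=(P[0]+P[1]-P[2]-P[3])/2; up=(P[0]+P[3]-P[1]-P[2])/2
print("n",n,"c",c,left,up,"yaw",np.arctan2(-left[0],left[1]),np.arctan2(up[1],up[0]),"tilt",np.arccos(n[2]))
yaw=np.arctan2(-left[0],left[1])
n=R.from_euler('z',yaw).apply([-.309,0,.951])
for nm,uv,h in (("speed_skirt",(175.66,220.55),.012),("mode",(232.24,219.1),.012),("speedtop?",(np.array([222,222])+.5)/5.5-.5+[135,180],.016)):
    print(nm,plane(ray(b,uv),c+n*h,n).round(4))
```

```text
[[331.85658798   0.         278.48133718]
 [  0.         331.85658798 209.55715486]
 [  0.           0.           1.        ]] [0.02593311 0.         0.         0.         0.        ] [[ 5.42643669e-04 -9.55558009e-01 -2.94802641e-01  7.63936734e-02]
 [ 9.99999342e-01  8.16608880e-04 -8.06213416e-04  3.14068808e-04]
 [ 1.01112214e-03 -2.94802010e-01  9.55557823e-01 -1.46255508e-01]
 [ 0.00000000e+00  0.00000000e+00  0.00000000e+00  1.00000000e+00]]
[0.5892 0.346  0.1127] [0.0006 0.0006]
[0.4888 0.3467 0.0785] [0.0014 0.0014]
[0.4911 0.1238 0.0804] [0.0007 0.0007]
[0.592  0.1247 0.1125] [0.0013 0.0013]
[0.5663 0.2349 0.1065] [0.0007 0.0007]
n [-3.13191216e-01  1.88991856e-04  9.49690069e-01] c [0.54028307 0.23529516 0.09601256] [-0.00255772  0.22212075 -0.00088325] [1.00579413e-01 9.17294580e-05 3.31683819e-02] yaw 0.011514504887377184 0.0009120100231171885 tilt 0.3185515096297424
speed_skirt [0.5339 0.2934 0.1068]
mode [0.5356 0.1729 0.1069]
speedtop? [0.5347 0.2938 0.1112]
```

Both measured knob axes are 120 mm apart and the measured tilt is 18°, as the text says. Next I work out the move to a viewing pose above the deck.

```bash
cat >> h.py <<'E'
YAW=.013; Rz=R.from_euler('z',YAW)
n=Rz.apply([-.309,0,.951]);u=Rz.apply([.951,0,.309]);l=np.cross(n,u)
C=np.array([.5403,.2353,.0960])   # point on the deck plane
def ax(p): return np.array(p)-n*((np.array(p)-C)@n)   # project to deck
SP=ax([.5345,.2935,.107]); MO=ax([.5356,.1730,.107])
def Rt(al):
    y=R.from_rotvec(-al*n).apply(l); z=-n
    return np.c_[np.cross(y,z),y,z]
def delta(s,p,al=None):
    "shift in present tool axes, then turn in tool axes"
    M=R.from_quat(s["eef_rot"]).as_matrix()
    d=M.T@(np.array(p)-s["tool_pos"]); print("shift",d.round(4))
    if al is not None: print("turn",R.from_matrix(M.T@Rt(al)).as_rotvec().round(4))
E
python3 - <<'E'
from plant import *
from h import *
s=get_state(); delta(s,[.36,.30,.28]); p=(SP+MO)/2+n*.095-u*.02; print(p); delta(s,p,0)
M=R.from_quat(s["eef_rot"]).as_matrix(); print((M.T@(p-np.array([.36,.30,.28]))).round(4))
E
```

```text
shift [-0.2107 -0.2063 -0.0414]
[0.490415   0.23266971 0.17966613]
shift [-0.3571 -0.2161  0.059 ]
turn [-0.0668 -0.3095 -0.4192]
[-0.1464 -0.0098  0.1003]
```

```bash
python3 -m jog '[[[-0.035,-0.0343,-0.007,0,0,0],[-0.035,-0.0343,-0.007,0,0,0],[-0.035,-0.0343,-0.007,0,0,0],[-0.035,-0.0343,-0.007,0,0,0],[-0.035,-0.0343,-0.007,0,0,0],[-0.035,-0.0343,-0.007,0,0,0],[0,0,0,-0.0167,-0.0774,-0.1048],[0,0,0,-0.0167,-0.0774,-0.1048],[0,0,0,-0.0167,-0.0774,-0.1048],[0,0,0,-0.0167,-0.0774,-0.1048],[0,0,0,0,0,0],[0,0,0,0,0,0]]]'
python3 - <<'E'
from plant import *
from h import *
delta(get_state(),(SP+MO)/2+n*.095-u*.02,0)
E
```

```text
clock: 1.85
tool_pos: [0.3601, 0.3012, 0.281]
eef_rot: [-0.005, 0.988, 0.002, 0.156]
contact_force: [-0.2, 0.3, 0.4]
opening: 1.003
finger_force: 0.0
shift [-0.092  -0.0701  0.1363]
turn [ 0.0007 -0.0001 -0.0024]
```

```bash
python3 -m jog '[[[-0.023,-0.0175,0.034,0,0,0],[-0.023,-0.0175,0.034,0,0,0],[-0.023,-0.0175,0.034,0,0,0],[-0.023,-0.0175,0.034,0,0,0],[0,0,0,0,0,0],[0,0,0,0,0,0]]]'
python3 - <<'E'
from plant import *
from h import *
s=get_state();w=snapshot("wrist");np.save("w1.npy",dict(s=s,w=w),allow_pickle=True)
delta(s,(SP+MO)/2+n*.095-u*.02,0)
cv2.imwrite("pics/w1.png",w["frame"][:,:,::-1])
T=toolT(s)@w["mount"]
K=w["mtx"]
for nm,p in (("SP",SP+n*.027),("MO",MO+n*.03)):
    q=np.linalg.inv(T)@np.r_[p,1]; print(nm,cv2.projectPoints(q[:3].reshape(1,3),np.zeros(3),np.zeros(3),K,np.array(w["D"]))[0].ravel())
E
```

```text
clock: 2.6
tool_pos: [0.4903, 0.2329, 0.1799]
eef_rot: [-0.006, 0.988, 0.002, 0.157]
contact_force: [-0.3, 0.4, 0.8]
opening: 1.001
finger_force: 0.0
shift [ 0.     -0.0002  0.0003]
turn [ 0.001   0.0002 -0.0015]
SP [363.57432537 250.71265401]
MO [190.72804929 252.0458186 ]
```

View pics/w1.png

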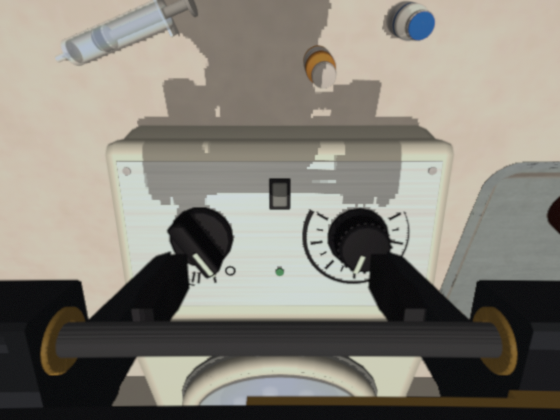

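The wrist view is upside down, with uphill pointing down. The mode dial is near (201,238) and the speed knob near (358,237), and the fingertips partly cover both. I back off a little for a clear view.

```bash
python3 -m jog '[[[-0.01,0,-0.02,0,0,0],[-0.01,0,-0.02,0,0,0],[-0.01,0,-0.02,0,0,0],[0,0,0,0,0,0],[0,0,0,0,0,0]]]'
python3 - <<'E'
from plant import *
from h import *
s=get_state();w=snapshot("wrist");np.save("w2.npy",dict(s=s,w=w),allow_pickle=True)
f=w["frame"]; c=f[150:280,150:410]
cv2.imwrite("pics/w2.png",cv2.resize(c,None,fx=3,fy=3,interpolation=cv2.INTER_CUBIC)[:,:,::-1])
T=toolT(s)@w["mount"]
for nm,A,hs in (("SP",SP,(0,.006,.027)),("MO",MO,(0,.008,.03))):
  for h in hs:
    q=np.linalg.inv(T)@np.r_[A+n*h,1]; print(nm,h,cv2.projectPoints(q[:3].reshape(1,3),np.zeros(3),np.zeros(3),w["mtx"],np.array(w["D"]))[0].ravel().round(1), q[2])
E
```

```text
clock: 3.28
tool_pos: [0.4993, 0.2329, 0.246]
eef_rot: [-0.007, 0.988, 0.001, 0.156]
contact_force: [-0.7, -0.5, -0.5]
opening: 0.999
finger_force: 0.0
SP 0 [343.  183.4] 0.3081081089341946
SP 0.006 [344.2 184.9] 0.3023741689215652
SP 0.027 [348.9 190.4] 0.2823053788773627
MO 0 [213.  182.8] 0.3079421742516023
MO 0.008 [211.3 184.7] 0.3002969209014299
MO 0.03 [206.3 190.5] 0.27927247418845574
```

View pics/w2.png

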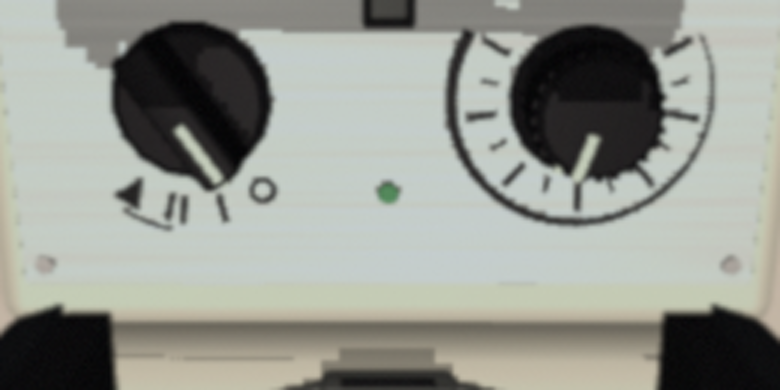

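In this crop (3×, offset 150,150) the mode bar points at the ring mark and its skirt centre is near (192,98). The speed scale's arc centre is near (580,90). The speed line, (595,137) to (577,180), lies between the fourth tick (577,197) and the fifth. I refine these with ray casts.

Run:
```python
from plant import *
from h import *
D=np.load("w2.npy",allow_pickle=True).item(); s,w=D["s"],D["w"]; T=toolT(s)@w["mount"]
b=snapshot("top")
def px(x,y,f=3,o=(150,150)): return (np.array([x,y])+.5)/f-.5+o
def loc(uv,h,cam=w,TT=T):
    p=plane(ray(cam,uv,TT),C+n*h,n); return p
def du(p): d=p-C; return np.round([d@u*1e3,d@l*1e3],1)  # uphill,left mm rel C
print("ref SP",du(SP),"MO",du(MO))
for nm,q,t in (("LED",(388,192),(377,142)),("scrR",(45,264),(659,72)),("scrL",(731,264),(90,85))):
    print(nm,"wrist",du(loc(px(*q),0)),"top",du(loc(px(*t,5.5,(135,180)),0,b,None)))
# arc: thick outer band points on wrist crop, circle fit in deck coordinates
g=cv2.cvtColor(w["frame"],cv2.COLOR_RGB2GRAY)
pts=[]
for t in np.linspace(np.radians(25),np.radians(155),60):   # image, downwards = uphill
    r=np.linspace(36,52,65); c=np.array(px(580,90))
    xs=(c[0]+r*np.cos(t)).astype(np.float32);ys=(c[1]+r*np.sin(t)).astype(np.float32)
    v=cv2.remap(g,xs[None],ys[None],cv2.INTER_LINEAR)[0]; i=v.argmin()
    if v[i]<140: pts.append(du(loc((xs[i],ys[i]),0)))
pts=np.array(pts); A=np.c_[2*pts,np.ones(len(pts))]; x=np.linalg.lstsq(A,(pts**2).sum(1),rcond=None)[0]
rr=np.sqrt(x[2]+x[0]**2+x[1]**2); print("arc centre",x[:2],"r",rr,len(pts),"res",np.abs(np.hypot(*(pts-x[:2]).T)-rr).mean())
# ticks long 2..6 directions and line
for nm,q,h in (("t2",(682,116),0),("t3",(647,176),0),("t4",(577,197),0),("t5",(513,174),0),("t6",(481,117),0),("lineA",(595,137),.027),("lineB",(577,180),.027)):
    d=du(loc(px(*q),h)); e=d-x[:2]; print(nm,d,"ang left",np.arctan2(e[1],e[0]).round(3))
# dark masks
for nm,x0,x1 in (("mode",182,245),("speed",315,375)):
    m=np.zeros_like(g); m[150:214,x0:x1]=(g[150:214,x0:x1]<70)
    m=cv2.morphologyEx(m,cv2.MORPH_OPEN,np.ones((5,5),np.uint8))
    cn=max(cv2.findContours(m,0,2)[0],key=cv2.contourArea); c,r=cv2.minEnclosingCircle(cn); print(nm,c,r,cv2.boundingRect(cn),du(loc(c,.007)))
A1,A2=loc(px(180,127),.03),loc(px(217,183),.03); print("mode line",du(A1),du(A2),np.arctan2((A2-A1)@l,(A2-A1)@u))
A1,A2=loc(px(595,137),.027),loc(px(577,180),.027); a=np.arctan2((A2-A1)@l,(A2-A1)@u);print("speed line",a,"q",2.1-a)
```

```text
ref SP [-1.4 58.3] MO [ -1.8 -62.2]
LED wrist [28.2 -1. ] top [27.  -0.1]
scrR wrist [  52.8 -112.2] top [  51.7 -110.7]
scrL wrist [ 52.5 110.3] top [ 52.4 110.4]
arc centre [-2.33929579 58.67386355] r 40.3434234481411 60 res 0.1585631409044395
t2 [ 3.3 90.1] ang left 1.393
t3 [22.7 80.8] ang left 0.724
t4 [29.7 59.2] ang left 0.016
t5 [22.1 38.5] ang left -0.69
t6 [ 3.6 27.8] ang left -1.381
lineA [ 3.  57.8] ang left -0.162
lineB [15.8 53.4] ang left -0.283
mode (211.84774780273438, 184.34027099609375) 27.82740592956543 (188, 157, 52, 51) [ -1.9 -62. ]
speed (345.7424011230469, 184.13397216796875) 26.22350311279297 (321, 159, 49, 50) [-2.3 59.4]
mode line [ -0.6 -59.5] [ 15.9 -49.9] 0.5266350247268151
speed line -0.3287316227646395 q 2.42873162276464
```

The views agree to about 1 mm. The speed knob starts at q≈2.41, so it needs about +0.39 rad. Next I go above the speed knob.

```bash
cat >> h.py <<'E'
SP=C+u*-.0021+l*.0588; MO=C+u*-.0021+l*-.0615
E
python3 - <<'E'
from plant import *
from h import *
s=get_state();delta(s,SP+n*.045,0);delta(s,SP+n*.010,0)
E
```

```text
shift [0.009  0.0609 0.1098]
turn [-0.0003 -0.0011  0.0009]
shift [0.0089 0.0609 0.1448]
turn [-0.0003 -0.0011  0.0009]
```

```bash
python3 -m jog '[[[0.003,0.0203,0,0,0,0],[0.003,0.0203,0,0,0,0],[0.003,0.0203,0,0,0,0],[0,0,0.03,0,0,0],[0,0,0.03,0,0,0],[0,0,0.03,0,0,0],[0,0,0.02,0,0,0],[0,0,0,0,0,0],[0,0,0,0,0,0]]]' 0.06
python3 - <<'E'
from plant import *
from h import *
s=get_state();delta(s,SP+n*.010,0)
E
```

```text
clock: 4.5
tool_pos: [0.5245, 0.2944, 0.1391]
eef_rot: [-0.007, 0.988, 0.001, 0.157]
contact_force: [-0.4, 0.2, 0.6]
opening: 0.682
finger_force: 0.0
shift [ 0.0011 -0.0005  0.0357]
turn [0.0007 0.0004 0.0003]
```

```bash
python3 -m jog '[[[0.001,0,0.015,0,0,0],[0,0,0.012,0,0,0],[0,0,0.009,0,0,0],[0,0,0,0,0,0],[0,0,0,0,0,0]]]' 
python3 -m jog '[[[0,0,0,0,0,0],[0,0,0,0,0,0],[0,0,0,0,0,0],[0,0,0,0,0,0],[0,0,0,0,0,0],[0,0,0,0,0,0]]]' 0.02 20
```

```text
clock: 5.12
tool_pos: [0.5349, 0.2942, 0.1045]
eef_rot: [-0.006, 0.988, 0.001, 0.157]
contact_force: [-0.4, -0.5, -0.7]
opening: 0.682
finger_force: 0.0
clock: 5.88
tool_pos: [0.535, 0.2941, 0.1044]
eef_rot: [-0.006, 0.988, 0.001, 0.157]
contact_force: [-2.3, 0.1, 3.8]
opening: 0.42
finger_force: 20.0
```

```bash
python3 -m jog '[[[0,0,0,0,0,0.065],[0,0,0,0,0,0.065],[0,0,0,0,0,0.065],[0,0,0,0,0,0.065],[0,0,0,0,0,0.065],[0,0,0,0,0,0.065],[0,0,0,0,0,0],[0,0,0,0,0,0]]]'
python3 -m jog '[[[0,0,0,0,0,0],[0,0,0,0,0,0],[0,0,0,0,0,0],[0,0,-0.02,0,0,0],[0,0,-0.03,0,0,0],[-0.01,0,-0.04,0,0,0],[-0.01,0,-0.04,0,0,0],[0,0,0,0,0,-0.13],[0,0,0,0,0,-0.13],[0,0,0,0,0,-0.13],[0,0,0,0,0,0],[0,0,0,0,0,0]]]' 0.06
python3 - <<'E'
from plant import *
from h import *
s=get_state();w=snapshot("wrist");np.save("w3.npy",dict(s=s,w=w),allow_pickle=True)
f=w["frame"]; c=f[120:280,180:380]
cv2.imwrite("pics/w3.png",cv2.resize(c,None,fx=3.7,fy=3.7,interpolation=cv2.INTER_CUBIC)[:,:,::-1])
E
```

```text
clock: 6.88
tool_pos: [0.5349, 0.2939, 0.1044]
eef_rot: [0.186, 0.97, 0.032, 0.153]
contact_force: [-1.7, -1.6, 5.0]
opening: 0.418
finger_force: 20.0
clock: 8.38
tool_pos: [0.5123, 0.286, 0.2335]
eef_rot: [-0.005, 0.988, 0.001, 0.156]
contact_force: [0.1, 0.1, 0.4]
opening: 0.683
finger_force: 0.0
```

View pics/w3.png

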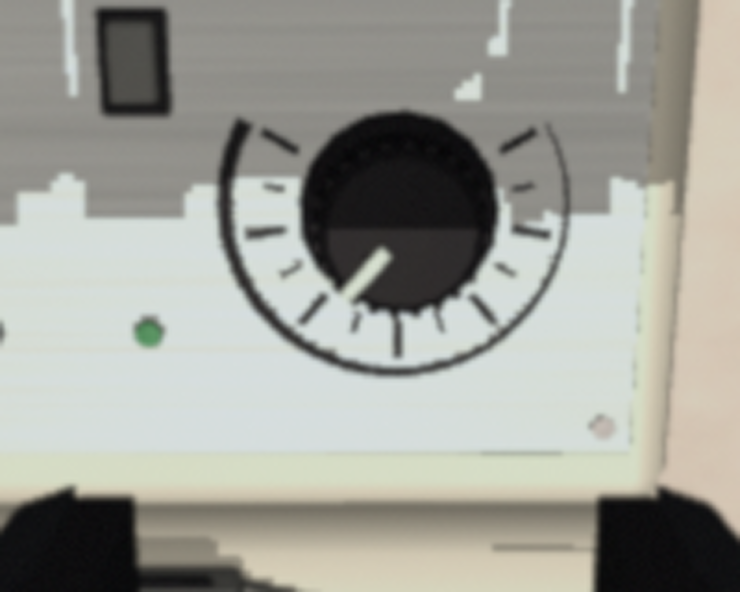

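The white line, (386,253) to (347,294), now points at the fifth long tick, (324,297) to (302,321). I measure the angle.

Run:
```python
from h import *
D=np.load("w3.npy",allow_pickle=True).item(); s,w=D["s"],D["w"]; T=toolT(s)@w["mount"]
px=lambda x,y:(np.array([x,y])+.5)/3.7-.5+[180,120]
def du(uv,h): d=plane(ray(w,uv,T),C+n*h,n)-C; return np.array([d@u,d@l])*1e3
g=cv2.cvtColor(w["frame"],cv2.COLOR_RGB2GRAY)
yy,xx=np.mgrid[0:420,0:560]; a,b=px(386,253),px(347,294); m=(a+b)/2
sel=(np.hypot(xx-m[0],yy-m[1])<9)&(g>110)&(np.abs((xx-m[0])*(b-a)[1]-(yy-m[1])*(b-a)[0])/np.hypot(*(b-a))<4)
P=np.array([du(q,.027) for q in zip(xx[sel],yy[sel])]); d=np.linalg.svd(P-P.mean(0))[2][0]; d*=np.sign(d[0])
print("line",len(P),np.arctan2(d[1],d[0]),P.mean(0))
A,B=du(px(386,253),.027),du(px(347,294),.027);print("hand",np.arctan2(*(B-A)[::-1]))
for nm,p,q in (("t5",(324,297),(302,321)),("t4",(398,322),(398,357)),("t3",(474,297),(494,322)),("t6",(285,231),(246,234)),("t2",(514,231),(549,235))):
    A,B=du(px(*p),0),du(px(*q),0);print(nm,A,B,np.arctan2(*(B-A)[::-1]))
t=lambda p:du(px(*p),0)
# centre from t2/t6 middles and ang of t5
M=(t((265,232))+t((531,233)))/2; R4=t((398,340)); c=np.array([-2.2,58.9]); 
for nm,p in(("t3",(484,310)),("t4",(398,340)),("t5",(313,309))): e=t(p)-c; print(nm,np.arctan2(e[1],e[0]),np.hypot(*e))
e=P.mean(0)-c;print("line pos ang",np.arctan2(e[1],e[0]))
```

```text
line 81 -0.7103536498994625 [ 6.83410779 51.1941096 ]
hand -0.7465928254264879
t5 [19.24287378 41.25704529] [25.27088224 35.85275764] -0.7308944079416864
t4 [25.55666483 59.13181071] [34.4940755  59.18670408] 0.006141898642591437
t3 [19.29591509 77.40499119] [25.59024647 82.40549135] 0.6713445641773869
t6 [ 3.00309993 32.20092576] [ 3.71887193 22.93543867] -1.4936980359574614
t2 [ 3.08878902 86.48074463] [ 4.07359627 94.8080772 ] 1.453081051134542
t3 0.7034565742738905 32.46624798548563
t4 0.008039878739219805 32.3344817556008
t5 -0.693865670538143 31.80084930027557
line pos ang -0.7062201004159187
```

The speed line is at −0.71 against the tick's −0.695, so it is set to within about 0.02 rad. Now the mode dial.

Run:
```python
from plant import *
from h import *
s=get_state();delta(s,MO+n*.05,-.59);delta(s,MO+n*.012,-.59);print(s["q"])
```

```text
shift [ 0.0184 -0.1127  0.0892]
turn [ 2.00e-04  2.00e-04 -5.92e-01]
shift [ 0.0184 -0.1127  0.1272]
turn [ 2.00e-04  2.00e-04 -5.92e-01]
[-0.56246829  0.56295177 -0.21060084  1.95883927  0.71622398  0.49246476
  0.23878587]
```

```bash
python3 -m jog '[[[0.0046,-0.0282,0,0,0,0],[0.0046,-0.0282,0,0,0,0],[0.0046,-0.0282,0,0,0,0],[0.0046,-0.0281,0,0,0,0],[0,0,0.02,0,0,-0.148],[0,0,0.02,0,0,-0.148],[0,0,0.02,0,0,-0.148],[0,0,0.02,0,0,-0.148],[0,0,0,0,0,0],[0,0,0,0,0,0]]]' 0.05
python3 - <<'E'
from plant import *
from h import *
s=get_state();delta(s,MO+n*.012,-.59);print(s["q"])
E
```

```text
clock: 9.68
tool_pos: [0.5211, 0.1738, 0.1522]
eef_rot: [-0.293, 0.943, -0.044, 0.15]
contact_force: [-0.7, -1.0, -1.1]
opening: 0.567
finger_force: 0.0
shift [0.0006 0.     0.0477]
turn [ 0.      0.0009 -0.001 ]
[-0.54322201  0.66740217  0.08439188  2.173156    1.34158934  0.09081366
  0.36045676]
```

```bash
python3 -m jog '[[[0.0006,0,0.016,0,0,0],[0,0,0.016,0,0,0],[0,0,0.0157,0,0,0],[0,0,0,0,0,0],[0,0,0,0,0,0]]]'
python3 - <<'E'
from plant import *
from h import *
s=get_state();delta(s,MO+n*.012,-.59);print(s["q"])
w=snapshot("wrist");cv2.imwrite("pics/w4.png",w["frame"][:,:,::-1])
E
```

```text
clock: 10.3
tool_pos: [0.535, 0.1732, 0.1083]
eef_rot: [-0.294, 0.943, -0.045, 0.15]
contact_force: [-0.3, -0.0, -0.2]
opening: 0.569
finger_force: 0.0
shift [-0.0002  0.0005  0.0016]
turn [-0.0003  0.0004  0.0005]
[-0.39498367  0.76053384 -0.12896219  2.15494322  1.80824651  0.23413481
 -0.08356203]
```

View pics/w4.png

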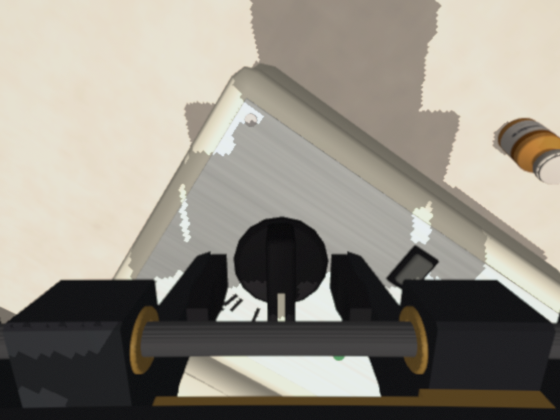

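The bar is square between the fingers and centred near (281,262). I close firmly and turn clockwise.

```bash
python3 -m jog '[[[0,0,0.001,0,0,0],[0,0,0,0,0,0],[0,0,0,0,0,0],[0,0,0,0,0,0],[0,0,0,0,0,0],[0,0,0,0,0,0]]]' 0 55
python3 -m jog '[[[0,0,0,0,0,0.1],[0,0,0,0,0,0.1],[0,0,0,0,0,0.1],[0,0,0,0,0,0.1],[0,0,0,0,0,0.1],[0,0,0,0,0,0.1],[0,0,0,0,0,0]]]'
python3 - <<'E'
from plant import *
from h import *
s=get_state();delta(s,MO+n*.012,0);print(s["q"],s["moment"])
E
```

```text
clock: 11.1
tool_pos: [0.5348, 0.1738, 0.1064]
eef_rot: [-0.295, 0.943, -0.044, 0.15]
contact_force: [-2.0, 1.8, 1.9]
opening: 0.141
finger_force: 55.0
clock: 11.98
tool_pos: [0.5347, 0.174, 0.1064]
eef_rot: [-0.003, 0.988, 0.002, 0.156]
contact_force: [-1.2, 2.6, 0.3]
opening: 0.143
finger_force: 55.0
shift [-0.0008 -0.0003 -0.0002]
turn [ 0.0014 -0.0013 -0.0065]
[-0.29571377  0.77351286 -0.29050399  2.14912401  1.71705883  0.3422927
 -0.57619404] [0.47085837 0.55201654 0.14975791]
```

```bash
python3 -m jog '[[[0,0,0,0,0,0.1],[0,0,0,0,0,0.1],[0,0,0,0,0,0.1],[0,0,0,0,0,0.1],[0,0,0,0,0,0.1],[0,0,0,0,0,0.1],[0,0,0,0,0,0.01],[0,0,0,0,0,0],[0,0,0,0,0,0]]]'
python3 - <<'E'
from plant import *
from h import *
s=get_state();delta(s,MO+n*.012,.6);print(s["q"],s["moment"],s["opening"])
w=snapshot("wrist");cv2.imwrite("pics/w5.png",w["frame"][:,:,::-1])
E
```

```text
clock: 13.1
tool_pos: [0.5348, 0.1743, 0.1064]
eef_rot: [0.293, 0.943, 0.049, 0.148]
contact_force: [-2.6, 4.9, -0.8]
opening: 0.141
finger_force: 55.0
shift [-0.0009 -0.0001 -0.0002]
turn [ 0.0007 -0.0016 -0.0157]
[-0.22306004  0.78766973 -0.41042054  2.14494304  1.6775962   0.42675963
 -1.13497982] [0.92014171 0.64832213 0.39096566] 0.1414605683065458
```

View pics/w5.png

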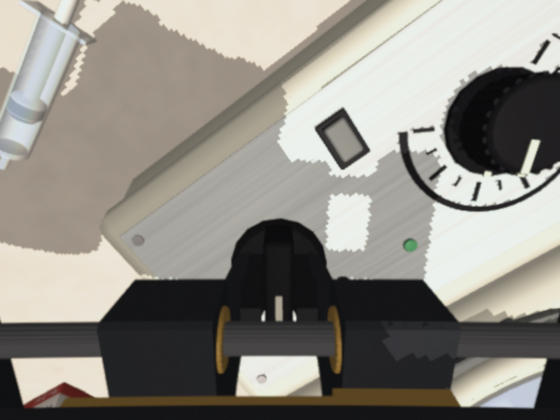

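The bar is still square in the fingers, with its white line at (279,307) along the grip. The tool has turned about 1.21 rad in all, and the moment about the axis (≈0.09 N m) fits the spring at the third position. Now I hold.

```bash
python3 -m jog '[[[0,0,0,0,0,0],[0,0,0,0,0,0],[0,0,0,0,0,0],[0,0,0,0,0,0],[0,0,0,0,0,0],[0,0,0,0,0,0],[0,0,0,0,0,0],[0,0,0,0,0,0],[0,0,0,0,0,0],[0,0,0,0,0,0],[0,0,0,0,0,0],[0,0,0,0,0,0]]]'
python3 -m jog '[[[0,0,0,0,0,0],[0,0,0,0,0,0],[0,0,0,0,0,0],[0,0,0,0,0,0],[0,0,0,0,0,0],[0,0,0,0,0,0],[0,0,0,0,0,0],[0,0,0,0,0,0],[0,0,0,0,0,0],[0,0,0,0,0,0],[0,0,0,0,0,0],[0,0,0,0,0,0]]]'
python3 -m jog '[[[0,0,0,0,0,0],[0,0,0,0,0,0],[0,0,0,0,0,0],[0,0,0,0,0,0],[0,0,0,0,0,0],[0,0,0,0,0,0],[0,0,0,0,0,0],[0,0,0,0,0,0]]]'
python3 - <<'E'
from plant import *
from h import *
s=get_state();delta(s,MO+n*.012,.6);print(s["moment"]@n,s["opening"],s["finger_force"])
w=snapshot("wrist");cv2.imwrite("pics/w6.png",w["frame"][:,:,::-1])
E
```

```text
clock: 14.65
tool_pos: [0.5348, 0.1743, 0.1064]
eef_rot: [0.293, 0.943, 0.049, 0.148]
contact_force: [-2.3, 4.5, -0.7]
opening: 0.144
finger_force: 55.0
clock: 16.15
tool_pos: [0.5348, 0.1743, 0.1064]
eef_rot: [0.293, 0.943, 0.049, 0.148]
contact_force: [-1.9, 4.1, -0.8]
opening: 0.144
finger_force: 55.0
clock: 17.15
tool_pos: [0.5348, 0.1743, 0.1064]
eef_rot: [0.293, 0.943, 0.049, 0.148]
contact_force: [-1.7, 4.4, 0.1]
opening: 0.139
finger_force: 55.0
shift [-0.0008 -0.     -0.0001]
turn [ 0.0006 -0.0016 -0.0159]
0.08371702157920856 0.13893642948720683 54.99999610707164
```

View pics/w6.png

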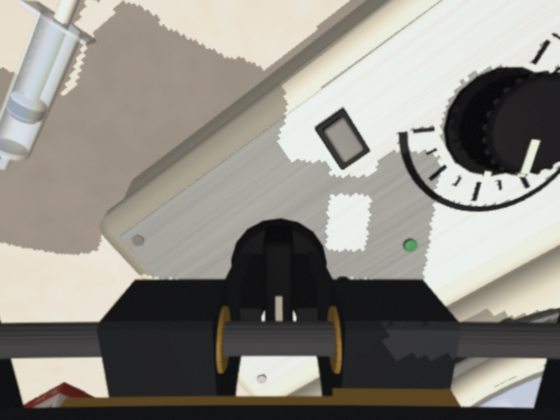

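Nothing has moved: the bar is still square in the fingers at (279,307), and the dial has been held at the third position for 4 s.

```bash
python3 -c "from plant import *; print(finish_job())"
```

```text
the job is handed in; nothing more can be done
None
```

The job is handed in: I set the speed knob to the fifth long tick (measured within about 0.02 rad), then turned the mode dial to the triangle (about 1.21 rad) and held it there for 4 s and through hand-in, with no sign of contact with the vials, syringe or carton.

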